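# Lock the last quarter-turn stud on the lathe control box

## Task

The cover of the lathe's green control box is held by three black T-handled quarter-turn studs, and one of them still stands up proud on its spring. Push that stud in, give it a quarter turn clockwise (seen from above) so that its T-bar lines up with the row of studs like the other two, and let go so that it stays locked, sitting level with the others.

Things in the scene. Friction and masses are not known exactly. Their poses are not given: they have to be found in the camera images.
- stud_bar (a point): Centre of the open stud's black T-bar, 34 mm long, 12 wide, 18 high, on its upright turning axis. x along the bar, y across it, z up. Below it: stem 14 mm across and 20 high, then a steel flange 32 mm across. Proud: this point is 107.5 mm above the table and the flange 10 mm above its collar (46 mm across, 10.5 high). Bar starts square across the row of studs.
- control_box: Green steel box, 160 x 340 mm, aluminium cover 58 mm above the table. Origin: centre of its underside; y along its long side, z up. Three studs in a row along y at -110, 0 and 110 mm; the open one may be any. The two locked ones look the same but sit with flange level with the collar's top and bar along the row; they cannot move.
- stud_push (a joint): How far the open stud is pushed straight down, m: 0 proud, 0.016 stop. Spring: 4 N at first, 7.2 N at the stop. Short of 0.013 it cannot turn (5 degrees of play); beyond, it turns freely. Released after a full quarter turn, the spring lifts it into a notch at 0.010, where it stays; turned too little, it stays at 0.013 or springs back to 0.
- stud_turn (a joint): Turn of the open stud, rad, clockwise seen from above: 0 at the start (bar across the row), 1.571 at its stop (bar along the row). Very little friction; the notch catches it over about the last 12 degrees.

How it is judged:
By the outcome, as a careful person would: the job done as asked, in the order asked, and still so for the second after the job is handed in, with the robot touching nothing.
It also fails if it takes over 32 s, if anything falls off the work surface, if the arm or the gripper's body presses on something with over 40 N, if the wrist force passes 120 N, or if a joint passes its speed limit or range.

## Robot

A 6-joint arm with a two-finger parallel gripper is mounted at the origin on a cart in front of the work surface, level with it; the furniture and walls round the work are solid. World frame = base frame: x ahead of the robot, y to its left, z up, the work surface at z = 0. Lengths are in m, angles in degrees, forces in N, time in s.
With the tool pointing down it reaches from about 0.4 to 0.825 m from the base axis. Payload 7 kg.
Tool frame: the origin (TCP) lies midway between the tips of the shut fingers; the grasp point (between the pads) lies r.pinch_z behind it (r.pinch_z is the distance from the TCP to the grasp point, in m); z points along the fingers, y is the line along which they close (so a half turn about z gives the same grasp; the last joint's range is limited). The gripper opens to 88 mm and grips with 3 to 60 N. Pads are 19 mm wide; open, the fingers measure 130 mm over their backs; the gripper's body (78 mm by 193 mm) begins 47 mm behind the grasp point.
Start: joints at [-55.17, 20.546, 0.682, 0, -70.136, -16.507], TCP at [0.212, -0.641, 0.227] pointing down, gripper open.
Joint ranges: [-176.03, 176.03], [-82.01, 121.73], [-58.28, 71.71], [-173.87, 95.51], [-174.79, -0.11], [-173.66, 173.66]. Speed limits (degrees/s): [136.94, 136.94, 172.46, 180, 180, 180].

## Interface

Orientations are given as [roll, pitch, yaw] about the fixed x, y, z axes, in that order (R = Rz(yaw) Ry(pitch) Rx(roll)).
In Python, from plant import r, optics, job gives the robot as it stands.
- The arm moves only by the shell command python3 -m crank 'ROWS' [FORCE]. ROWS is JSON, a list of rows, each an object with "xyz": the shift along the tool's x, y, z in units of 30 mm (1.0 is 30 mm), a list of three; "delta_rot": the turn, a rotation vector about the tool's x, y, z in degrees, a list of three; "claw": the closure, from 0 (fully open) to 1 (shut). A call has 1 to 20 rows; each row is the pose to reach, as a shift and turn from the pose commanded when the call began, along the tool's axes at that moment; what a row does not reach only later rows make up. A row lasts 1/8 s, in which the tool goes at most 62.5 mm and 10.7 degrees, less where a joint would pass 70% of its speed; a pose out of reach is approached as far as the arm can. A call with a gripper value outside its range is refused whole. The fingers move at their own pace and stop on an object; FORCE is the grip in N (left out, the last holds). Time passes only in rows, so rows that repeat a pose let the fingers close. It gives the time, the measured TCP pose, the force, the opening and the grip force at its end, in the units of the state.
- r.get_state(): the state, without advancing time (a new reading comes with each control period).
- optics.capture(name): name is "scene" or "side" or "wrist"; returns a dict with "img" (420x560x3 uint8, blue, green, red), "fovy" (degrees; the focal length in pixels is half the picture's height over the tangent of half this angle, whatever the lens; pixels are square), "cx", "cy" (the principal point, pixels), "eye" and "rotation" of the camera in the world; the wrist camera has in their place "hand_eye" (4x4, takes a point from camera to tool coordinates, whose origin is the TCP and whose axes are the flange's). Camera axes: x right, y up, looking along -z (the intrinsics and any distortion apply to the point x, -y, -z); pixel columns grow to the right and rows downward; lengths in m; the calibration is good to about 2 mm. A picture is of the moment at which its call begins: read the wrist's pose just before it. There is no depth.
- job.close_job(): hands the job in; it is judged then, once.
The state is a dict: "time_s": time; "joints": joint angles; "qd": joint speeds; "joint_torque": joint torques, N m; "tcp_pos": TCP position; "eef_rot": TCP orientation; "contact_force": force on the tool from outside, world axes, zero at the start; "moment": the same for the moment, N m; "gripper_width": finger opening in m; "gripper_force": force on a finger pad.
Only numpy, scipy, OpenCV 4.12 (cv2) and the standard library are available. Lean on these libraries where they do the work, as an engineer would, in place of code of your own. Each camera call takes 0.05 s, during which the arm holds its last target. There are 200 camera calls.

## Working session

There is one attempt and no reset: what is moved stays moved. The work goes in short steps, Python scripts to look and compute and a shell command to move; the robot and the scene stay as the last step left them, time stands still between calls to the robot, and variables do not carry over. Pictures are saved under pics/ and viewed, at most 10 in all, crops included, and the job is handed in when it is done.

```bash
mkdir -p pics
cat > h.py <<'E'
from plant import r, optics, job
import numpy as np, cv2
from scipy.spatial.transform import Rotation as Ro
def ray(c,u,v,s=None):
    f=210/np.tan(np.radians(c["fovy"]/2))
    d=np.array([(u-c["cx"])/f,-(v-c["cy"])/f,-1.])
    if "eye" in c: return np.array(c["eye"]),np.array(c["rotation"])@d
    H=np.array(c["hand_eye"]); T=np.array(s["tcp_pos"]); R=Ro.from_euler("xyz",s["eef_rot"],degrees=True).as_matrix()
    return R@H[:3,3]+T, R@H[:3,:3]@d
def onz(c,u,v,z,s=None):
    o,d=ray(c,u,v,s); return o+d*(z-o[2])/d[2]
E
python3 - <<'E'
from h import *
s=r.get_state(); print(s, r.pinch_z)
for n in ["scene","side","wrist"]:
    c=optics.capture(n); cv2.imwrite(f"pics/{n}0.png",c["img"]); print(n,{k:v for k,v in c.items() if k!="img"})
E
```

```text
{'time_s': 0.0, 'joints': array([-5.51717852e+01,  2.05916644e+01,  6.33098213e-01, -2.21544787e-02,
       -7.01361660e+01, -1.65080874e+01]), 'qd': array([-0.03400535, -0.05986082,  0.04530071, -0.04884746, -0.00728799,
       -0.08000554]), 'joint_torque': array([ 2.59520284e-04, -5.82711554e+01,  2.93058801e+01,  6.99719220e+00,
        7.02770718e-03, -1.38980645e-04]), 'tcp_pos': array([ 0.21200755, -0.64031045,  0.22560858]), 'eef_rot': array([ 1.79903254e+02, -6.95309130e-03, -1.61687412e+02]), 'contact_force': array([ 0.5787909 ,  0.22893877, -0.03426764]), 'moment': array([-0.01595203,  0.01176548, -0.03741625]), 'gripper_force': 0.0, 'gripper_width': 0.08735401404692625} 0.0188
scene {'fovy': 46.913906252077695, 'cx': 278.15489967134073, 'cy': 210.94401319633445, 'eye': array([ 0.19493769, -0.58287605,  0.60400115]), 'rotation': array([ 53.43109371,  -0.71582521, -29.66999644])}
side {'fovy': 42.32250385055482, 'cx': 283.1296353213326, 'cy': 217.49613374651997, 'eye': array([ 0.31290114, -0.66140783,  0.53399246]), 'rotation': array([ 5.82844574e+01,  8.44294926e-03, -2.17565149e+01])}
wrist {'fovy': 69.85173848214777, 'cx': 274.7163327628598, 'cy': 207.1241262269505, 'hand_eye': array([[ 5.04455045e-04,  9.58425796e-01,  2.85341443e-01,
         7.73572041e-02],
       [ 9.99999873e-01, -4.77508396e-04, -1.64009180e-04,
        -3.17407712e-05],
       [-2.09376940e-05,  2.85341490e-01, -9.58425915e-01,
        -1.56992329e-01],
       [ 0.00000000e+00,  0.00000000e+00,  0.00000000e+00,
         1.00000000e+00]])}
```

View pics/scene0.png

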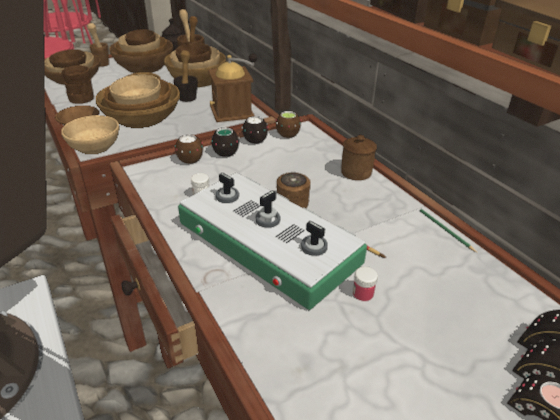

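View pics/side0.png

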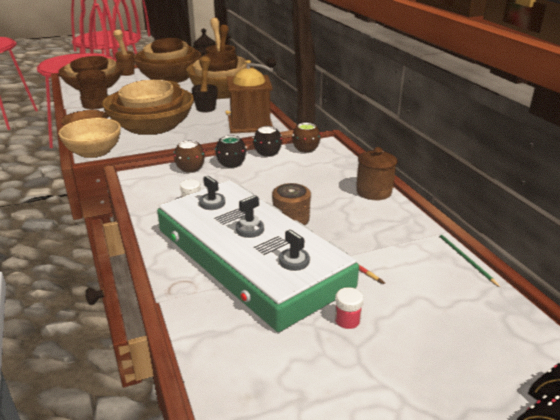

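The two pictures show the box with three studs: (227,183), (268,203) and (315,235) in scene, and (211,187), (249,208) and (294,244) in side. I can't tell yet which one is open, so I'll zoom in.

```bash
sed -i 's/np.array(c\["rotation"\])@d/Ro.from_euler("xyz",c["rotation"],degrees=True).as_matrix()@d/' h.py
python3 - <<'E'
from h import *
a=cv2.imread("pics/scene0.png")[165:265,200:350]; b=cv2.imread("pics/side0.png")[165:280,185:335]
a=cv2.resize(a,(600,400),interpolation=2)[:300]; 
b=cv2.resize(b[:100],(600,400),interpolation=2)
b=b[:300] if 0 else b
a=cv2.resize(cv2.imread("pics/scene0.png")[165:265,200:340],None,fx=2.8,fy=5.6*0.5,interpolation=2)
b=cv2.resize(cv2.imread("pics/side0.png")[170:280,190:330],None,fx=2.8,fy=2.8,interpolation=2)
o=np.zeros((308,784,3),np.uint8); o[:a.shape[0],:392]=a; o[:b.shape[0],392:]=b
cv2.imwrite("pics/zoom.png",o)
E
```

```text
(no output)
```

View pics/zoom.png

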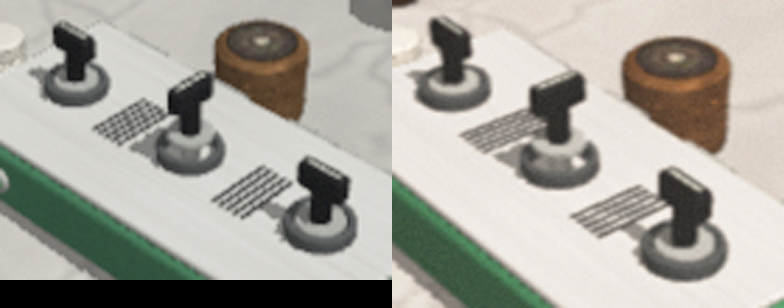

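Zoomed in, the middle stud is the open one: its flange is raised and its bar lies across the row. Its bar centre is at about (268,198) in scene and (248.6,203) in side.

Run:
```python
from h import *
s=r.get_state()
P={"scene":[(267.9,197.9,.1075),(226.8,179.3,.0975),(316,229.3,.0975)],"side":[(248.6,202.9,.1075),(210.7,182.5,.0975),(294.6,239.6,.0975)]}
M=[]
for n in P:
    c=optics.capture(n); q=[onz(c,*p) for p in P[n]]; M.append(q)
    print(n,np.round(q,4).tolist(),"yaw row",np.degrees(np.arctan2(*(q[1]-q[2])[[1,0]])),np.linalg.norm(q[1]-q[2]))
R=Ro.from_euler("xyz",s["eef_rot"],degrees=True).as_matrix()
t=np.mean(M,0)[0]; print(t, "shift units",R.T@(t-s["tcp_pos"])/.03, s["eef_rot"])
```

```text
scene [[0.5349, 0.0384, 0.1075], [0.5024, 0.1434, 0.0975], [0.5685, -0.0679, 0.0975]] yaw row 107.36857571775998 0.22145000819078597
side [[0.5346, 0.0399, 0.1075], [0.5019, 0.1462, 0.0975], [0.5676, -0.0676, 0.0975]] yaw row 107.08581189123255 0.2236194592490439
[0.5347743  0.03917703 0.1075    ] shift units [-17.33278484  18.1201535    3.96494555] [ 1.79926505e+02 -8.63493543e-03 -1.61683020e+02]
```

```bash
python3 -m crank '[{"xyz":[-17.3,18.1,0.3],"delta_rot":[0,0,1.1],"claw":0},{"xyz":[-17.3,18.1,0.3],"delta_rot":[0,0,1.1],"claw":0},{"xyz":[-17.3,18.1,0.3],"delta_rot":[0,0,1.1],"claw":0},{"xyz":[-17.3,18.1,0.3],"delta_rot":[0,0,1.1],"claw":0},{"xyz":[-17.3,18.1,0.3],"delta_rot":[0,0,1.1],"claw":0},{"xyz":[-17.3,18.1,0.3],"delta_rot":[0,0,1.1],"claw":0},{"xyz":[-17.3,18.1,0.3],"delta_rot":[0,0,1.1],"claw":0},{"xyz":[-17.3,18.1,0.3],"delta_rot":[0,0,1.1],"claw":0},{"xyz":[-17.3,18.1,0.3],"delta_rot":[0,0,1.1],"claw":0},{"xyz":[-17.3,18.1,0.3],"delta_rot":[0,0,1.1],"claw":0},{"xyz":[-17.3,18.1,0.3],"delta_rot":[0,0,1.1],"claw":0},{"xyz":[-17.3,18.1,0.3],"delta_rot":[0,0,1.1],"claw":0},{"xyz":[-17.3,18.1,0.3],"delta_rot":[0,0,1.1],"claw":0},{"xyz":[-17.3,18.1,0.3],"delta_rot":[0,0,1.1],"claw":0},{"xyz":[-17.3,18.1,0.3],"delta_rot":[0,0,1.1],"claw":0},{"xyz":[-17.3,18.1,0.3],"delta_rot":[0,0,1.1],"claw":0},{"xyz":[-17.3,18.1,0.3],"delta_rot":[0,0,1.1],"claw":0},{"xyz":[-17.3,18.1,0.3],"delta_rot":[0,0,1.1],"claw":0}]' 40
python3 - <<'E'
from h import *
s=r.get_state(); c=optics.capture("wrist"); cv2.imwrite("pics/w1.png",c["img"]); print(s["joints"],s["tcp_pos"],s["eef_rot"])
E
```

```text
time_s: 2.5
tcp_pos: [0.5341, 0.0375, 0.2177]
eef_rot: [180.0, 0.0, -162.8]
contact_force: [-0.8, -0.2, 0.3]
gripper_width: 0.0876
gripper_force: 0.0
[ 2.50052357e+01  7.75053819e+00 -1.76881489e+01 -1.61695586e-03
 -6.45439249e+01 -9.78177294e+01] [0.5341105  0.03749297 0.21772124] [ 1.79996188e+02  1.70277033e-02 -1.62813189e+02]
```

View pics/w1.png

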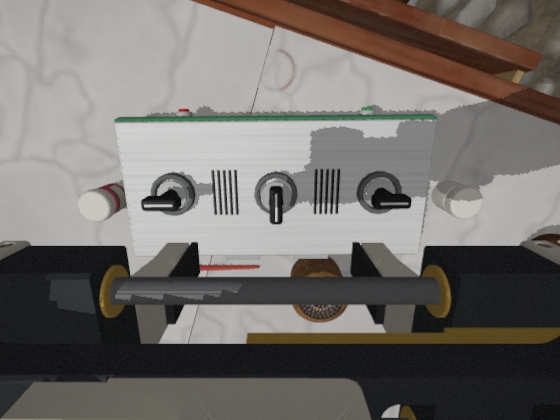

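The wrist view shows the middle stud with its collar at (276,195) and its bar from (277,188) to (277,223), across the row. The locked collars are at (173,194) and (380,192).

Run:
```python
from h import *
s=r.get_state(); c=optics.capture("wrist")
for u,v,z in [(276,195,.0685),(173,194,.0685),(380,192,.0685),(277,206,.1165)]: print(onz(c,u,v,z,s))
g=c["img"][170:240,250:305]; cv2.imwrite("pics/w1z.png",cv2.resize(g,None,fx=8,fy=8,interpolation=2))
a=onz(c,173,194,.0685,s)-onz(c,380,192,.0685,s); print(np.degrees(np.arctan2(a[1],a[0])),np.linalg.norm(a))
```

```text
[0.53426607 0.03905692 0.0685    ]
[ 0.56522061 -0.06442175  0.0685    ]
[0.49894021 0.1420525  0.0685    ]
[0.53208159 0.03910617 0.1165    ]
-72.20282514607274 0.21685181170808848
```

View pics/w1z.png

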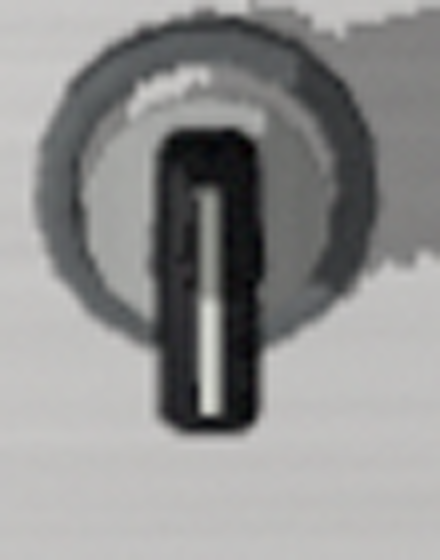

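```bash
python3 -m crank '[{"xyz":[0,0,0],"delta_rot":[0,0,-90],"claw":0},{"xyz":[0,0,0],"delta_rot":[0,0,-90],"claw":0},{"xyz":[0,0,0],"delta_rot":[0,0,-90],"claw":0},{"xyz":[0,0,0],"delta_rot":[0,0,-90],"claw":0},{"xyz":[0,0,0],"delta_rot":[0,0,-90],"claw":0},{"xyz":[0,0,0],"delta_rot":[0,0,-90],"claw":0},{"xyz":[0,0,0],"delta_rot":[0,0,-90],"claw":0},{"xyz":[0,0,0],"delta_rot":[0,0,-90],"claw":0},{"xyz":[0,0,0],"delta_rot":[0,0,-179.9],"claw":0},{"xyz":[0,0,0],"delta_rot":[0,0,-179.9],"claw":0},{"xyz":[0,0,0],"delta_rot":[0,0,-179.9],"claw":0},{"xyz":[0,0,0],"delta_rot":[0,0,-179.9],"claw":0},{"xyz":[0,0,0],"delta_rot":[0,0,-179.9],"claw":0},{"xyz":[0,0,0],"delta_rot":[0,0,-179.9],"claw":0},{"xyz":[0,0,0],"delta_rot":[0,0,-179.9],"claw":0},{"xyz":[0,0,0],"delta_rot":[0,0,-179.9],"claw":0},{"xyz":[0,0,0],"delta_rot":[0,0,-179.9],"claw":0},{"xyz":[0,0,0],"delta_rot":[0,0,-179.9],"claw":0},{"xyz":[0,0,0],"delta_rot":[0,0,-179.9],"claw":0}]'
python3 - <<'E'
from h import *
s=r.get_state(); c=optics.capture("wrist"); print(s["joints"],s["time_s"])
g=c["img"]; cv2.imwrite("pics/w2.png",g)
E
```

```text
time_s: 4.97
tcp_pos: [0.5342, 0.0379, 0.2176]
eef_rot: [180.0, 0.0, 16.9]
contact_force: [0.4, 0.1, 0.2]
gripper_width: 0.0877
gripper_force: 0.0
[ 2.50440445e+01  7.77550571e+00 -1.76800818e+01  6.14966880e-05
 -6.45450852e+01  8.19031952e+01] 4.975
```

View pics/w2.png

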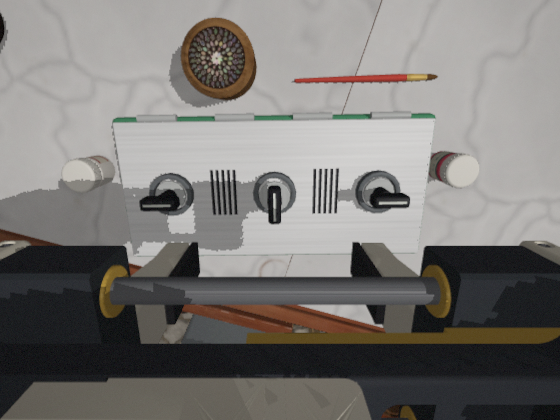

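The flipped view agrees with the first one: the stud sits at (274,193), centred between the fingers. I'll descend and grip.

```bash
python3 -m crank '[{"xyz":[0.02,-0.03,2],"delta_rot":[0,0,-0.5],"claw":0},{"xyz":[0.02,-0.03,3.5],"delta_rot":[0,0,-0.5],"claw":0},{"xyz":[0.02,-0.03,4.2],"delta_rot":[0,0,-0.5],"claw":0},{"xyz":[0.02,-0.03,4.2],"delta_rot":[0,0,-0.5],"claw":0},{"xyz":[0.02,-0.03,4.2],"delta_rot":[0,0,-0.5],"claw":0},{"xyz":[0.02,-0.03,4.2],"delta_rot":[0,0,-0.5],"claw":0.7},{"xyz":[0.02,-0.03,4.2],"delta_rot":[0,0,-0.5],"claw":1},{"xyz":[0.02,-0.03,4.2],"delta_rot":[0,0,-0.5],"claw":1},{"xyz":[0.02,-0.03,4.2],"delta_rot":[0,0,-0.5],"claw":1},{"xyz":[0.02,-0.03,4.2],"delta_rot":[0,0,-0.5],"claw":1},{"xyz":[0.02,-0.03,4.2],"delta_rot":[0,0,-0.5],"claw":1},{"xyz":[0.02,-0.03,4.2],"delta_rot":[0,0,-0.5],"claw":1}]' 40
```

```text
time_s: 6.52
tcp_pos: [0.5344, 0.0389, 0.0915]
eef_rot: [180.0, 0.0, 17.6]
contact_force: [-0.5, 0.1, 0.3]
gripper_width: 0.0232
gripper_force: 0.0
```

```bash
python3 -m crank '[{"xyz":[0,0,0],"delta_rot":[0,0,0],"claw":1},{"xyz":[0,0,0],"delta_rot":[0,0,0],"claw":1},{"xyz":[0,0,0],"delta_rot":[0,0,0],"claw":1},{"xyz":[0,0,0],"delta_rot":[0,0,0],"claw":1},{"xyz":[0,0,0],"delta_rot":[0,0,0],"claw":1}]' 40
```

```text
time_s: 7.15
tcp_pos: [0.5345, 0.0387, 0.0916]
eef_rot: [180.0, 0.0, 17.6]
contact_force: [1.4, -4.6, -0.8]
gripper_width: 0.012
gripper_force: 40.0
```

```bash
python3 -m crank '[{"xyz":[0,0.01,0.15],"delta_rot":[0,0,0],"claw":1},{"xyz":[0,0.01,0.3],"delta_rot":[0,0,0],"claw":1},{"xyz":[0,0.01,0.4],"delta_rot":[0,0,0],"claw":1},{"xyz":[0,0.01,0.5],"delta_rot":[0,0,0],"claw":1},{"xyz":[0,0.01,0.5],"delta_rot":[0,0,0],"claw":1},{"xyz":[0,0.01,0.5],"delta_rot":[0,0,0],"claw":1}]'
```

```text
time_s: 7.9
tcp_pos: [0.5346, 0.0386, 0.0766]
eef_rot: [180.0, -0.0, 17.6]
contact_force: [-0.2, -2.7, 5.6]
gripper_width: 0.0119
gripper_force: 40.0
```

```bash
python3 -m crank '[{"xyz":[0,0,0],"delta_rot":[0,0,9],"claw":1},{"xyz":[0,0,0],"delta_rot":[0,0,18],"claw":1},{"xyz":[0,0,0],"delta_rot":[0,0,27],"claw":1},{"xyz":[0,0,0],"delta_rot":[0,0,36],"claw":1},{"xyz":[0,0,0],"delta_rot":[0,0,45],"claw":1},{"xyz":[0,0,0],"delta_rot":[0,0,54],"claw":1},{"xyz":[0,0,0],"delta_rot":[0,0,63],"claw":1},{"xyz":[0,0,0],"delta_rot":[0,0,72],"claw":1},{"xyz":[0,0,0],"delta_rot":[0,0,80],"claw":1},{"xyz":[0,0,0],"delta_rot":[0,0,86],"claw":1},{"xyz":[0,0,0],"delta_rot":[0,0,90],"claw":1},{"xyz":[0,0,0],"delta_rot":[0,0,90],"claw":1},{"xyz":[0,0,0],"delta_rot":[0,0,90],"claw":1}]'; python3 -c "
from h import *
print(r.get_state()['moment'])"
```

```text
time_s: 9.52
tcp_pos: [0.5343, 0.0382, 0.0766]
eef_rot: [180.0, -0.0, -72.4]
contact_force: [-0.5, -5.3, 7.0]
gripper_width: 0.0121
gripper_force: 40.0
[-1.75264293  0.57255967 -0.02430074]
```

```bash
python3 -m crank '[{"xyz":[0,0,0],"delta_rot":[0,0,1],"claw":1},{"xyz":[0,0,-0.08],"delta_rot":[0,0,1],"claw":1},{"xyz":[0,0,-0.16],"delta_rot":[0,0,1],"claw":1},{"xyz":[0,0,-0.16],"delta_rot":[0,0,1],"claw":1},{"xyz":[0,0,-0.16],"delta_rot":[0,0,1],"claw":1}]'; python3 -c "
from h import *
print(r.get_state()['moment'])"
```

```text
time_s: 10.15
tcp_pos: [0.5343, 0.0382, 0.0813]
eef_rot: [180.0, -0.0, -73.4]
contact_force: [-1.9, -5.1, 5.3]
gripper_width: 0.0119
gripper_force: 40.0
[-1.79247007  0.47629799  0.09797398]
```

```bash
python3 -m crank '[{"xyz":[0,0,0],"delta_rot":[0,0,0],"claw":0.5},{"xyz":[0,0,0],"delta_rot":[0,0,0],"claw":0.3},{"xyz":[0,0,0],"delta_rot":[0,0,0],"claw":0.3},{"xyz":[0,0,0],"delta_rot":[0,0,0],"claw":0.3},{"xyz":[0,0,0],"delta_rot":[0,0,0],"claw":0.3},{"xyz":[0,0,0],"delta_rot":[0,0,0],"claw":0.3},{"xyz":[0,0,-1],"delta_rot":[0,0,0],"claw":0.3},{"xyz":[0,0,-2.5],"delta_rot":[0,0,0],"claw":0.2},{"xyz":[0,0,-4.5],"delta_rot":[0,0,0],"claw":0},{"xyz":[-2,0,-5],"delta_rot":[0,0,0],"claw":0},{"xyz":[-5,0,-5],"delta_rot":[0,0,0],"claw":0},{"xyz":[-7,0,-5],"delta_rot":[0,0,0],"claw":0},{"xyz":[-7,0,-5],"delta_rot":[0,0,0],"claw":0},{"xyz":[-7,0,-5],"delta_rot":[0,0,0],"claw":0}]'
python3 - <<'E'
from h import *
o=[]
for n,(u,v) in {"scene":(200,165),"side":(180,165)}.items():
    c=optics.capture(n)["img"]; o.append(cv2.resize(c[v:v+110,u:u+140],None,fx=2.8,fy=2.8,interpolation=2))
cv2.imwrite("pics/end.png",np.hstack(o)); print(r.get_state()["tcp_pos"])
E
```

```text
time_s: 11.9
tcp_pos: [0.4739, 0.2414, 0.2313]
eef_rot: [180.0, 0.0, -73.2]
contact_force: [0.1, 0.6, 0.1]
gripper_width: 0.0879
gripper_force: 0.0
[0.47431837 0.23966841 0.2312679 ]
```

View pics/end.png

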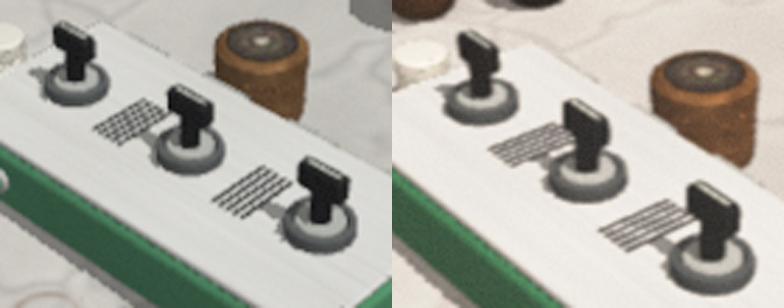

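The middle stud, at (190,120) in the left half of the picture, is now level and lined up like the other two. The gripper is clear of it.

```bash
python3 -c "
from plant import job
print(job.close_job())"
```

```text
the job is handed in; nothing more can be done
None
```

The open middle stud is pushed in, turned a quarter turn clockwise and released; the last pictures show it locked level and in line with the other two, and I handed the job in at about 12 s (the verdict was not shown).

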